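# Knock the proud latch pin of a crane hook flush

### The arm

A 6-joint arm with a two-finger parallel gripper is mounted at the origin on the work surface. World frame = base frame: x ahead of the robot, y to its left, z up, the work surface at z = 0. Lengths are in m, angles in rad, forces in N, time in s.
With the tool pointing down it reaches from about 0.375 to 0.9 m from the base axis. Payload 3.1 kg.
Tool frame: the origin (TCP) lies midway between the tips of the shut fingers; the grasp point (between the pads) lies 19 mm behind it; z points along the fingers, y is the line along which they close (so a half turn about z gives the same grasp; the last joint's range is limited). The gripper opens to 87 mm and grips with 3 to 60 N. Pads are 19 mm wide; open, the fingers measure 117 mm over their backs; the gripper's body (75 mm by 190 mm) begins 51 mm behind the grasp point.
Start: joints at [1.004, 0.527, 1.433, -0, 1.181, -0.178], TCP at [0.236, 0.579, 0.223] pointing down, gripper open.
Joint ranges: [-3.08, 3.08], [-0.75, 2.2], [0.22, 2.44], [-1.43, 4.57], [0, 2.65], [-2.85, 2.85]. Speed limits (rad/s): [2.79, 2.79, 3.14, 3.14, 3.14, 3.14].

### API

Orientations are given as a unit quaternion [x, y, z, w].
In Python, from rig import robot gives the robot as it stands. The module is installed in compiled form; this text tells all that it offers.
- The arm moves only by the tool play_rows, never from a script. Its arguments are lists of equal length, an entry for each row: "gripper": the closure, from -1 (fully open) to 1 (shut); "delta_pos": the shift along the tool's x, y, z in cm, a list of three; "turn": the turn, a rotation vector about the tool's x, y, z in rad, a list of three. A call has 1 to 12 rows; each row is the pose to reach, as a shift and turn from the pose commanded when the call began, along the tool's axes at that moment; what a row does not reach only later rows make up. A row lasts 1/8 s, in which the tool goes at most 62.5 mm and 10.7 degrees, less where a joint would pass 70% of its speed; a pose out of reach is approached as far as the arm can. A call with a gripper value outside its range is refused whole. The fingers move at their own pace and stop on an object; "squeeze" is the grip in N (left out, the last holds). Time passes only in rows, so rows that repeat a pose let the fingers close. It gives the time, the measured TCP pose, the force, the opening and the grip force at its end, in the units of the state.
- robot.get_obs(): the state, without advancing time (a new reading comes with each control period).
- robot.camera(name): name is "side" or "top"; returns a dict with "color" (420x560x3 uint8, red, green, blue), "vfov" (degrees; the focal length in pixels is half the picture's height over the tangent of half this angle, whatever the lens; pixels are square), "cx", "cy" (the principal point, pixels), "R" (3x3) and "t" (3): a world point X has camera coordinates R X + t. Camera axes: x right, y down, z forward; pixel columns grow to the right and rows downward; lengths in m; the calibration is good to about 2 mm. A picture is of the moment at which its call begins. There is no depth.
- robot.hand_in(): hands the job in; it is judged then, once.
The state is a dict: "time": time; "q": joint angles; "joint_velocities": joint speeds; "joint_torque": joint torques, N m; "position": TCP position; "tool_rot": TCP orientation; "ft_force": force on the tool from outside, world axes, zero at the start; "moment": the same for the moment, N m; "grip_width": finger opening in m; "grip_force": force on a finger pad.
Only numpy, scipy, OpenCV 4.12 (cv2) and the standard library are available. Lean on these libraries where they do the work, as an engineer would, in place of code of your own. Each camera call takes 0.05 s, during which the arm holds its last target. There are 200 camera calls.

### The job

Two crane hooks are bolted on their boards; on one of them the latch's spring pin still stands well proud of the latch ear, on the other it is already flush. Take the mallet by its handle and knock the proud pin down with brisk blows of the mallet's face, not a slow push, until it is flush with the ear. Then stand the mallet upright on its rubber mat again; keep the gripper off both hooks, keep the mallet off the sound one, and leave the other things where they lie.

Things in the scene. Friction and masses are not known exactly. Their poses are not given: they have to be found in the camera images.
- hook_a: one of two identical dark-steel crane hooks, 245 x 130 mm, lying on its side, bolted on a plywood board (250 x 140 x 10 mm) fixed to the shelf. Origin: at shelf level (z = 0) straight below its latch pin's axis; x along the shank to the eye, y to the hook's tip, z up. All of it lies below 72 mm except a proud pin (highest: the bolt through the eye, 85 mm from the pin)
- hook_b: the other of the two identical hooks, same sizes and axes
- ear_a (a point): hook_a: centre of the flat top of the latch arm's round ear (32 mm across), 66 mm above the shelf, on the pin's axis; the steel round it lies at least 3 mm lower (hook neck 7 mm lower)
- ear_b (a point): hook_b: the same point
- pin_a (a joint): hook_a: how far its slotted spring pin (14 mm across, bright steel, upright in the ear) is driven down, m: 0 = stands 24.6 mm above the ear, 0.024 = fully home, flush (0.6 mm above the ear; it goes no deeper). Stays where driven; about 10 N of friction, a little more when fast. At the start one of the two pins stands 16 to 24 mm too high, the other is home
- pin_b (a joint): hook_b: the same for its pin
- pin_a_top (a point): hook_a: centre of the top end of its pin
- pin_b_top (a point): hook_b: centre of the top end of its pin
- mallet: copper-faced mallet, about 0.6 kg, standing on one face: upright round head 42 mm across, 72 mm tall, flat copper faces at both ends, and a level wooden handle. Origin: centre of the lower face; z up along the head; handle towards -x, its axis 36 mm above the face, 22 mm wide (y), 28 mm high (z), ending 174 mm from the head's axis. Centre of mass about 10 mm from the head's axis
- mallet_grip (a point): point on the axis of the mallet's handle where it is well held, 55 mm from the head's axis and 36 mm above the lower face; fingers close across the handle's 22 mm width
- mat: square black rubber mat, 180 x 180 x 4 mm, fixed to the shelf; origin at the centre of its underside (z = 0)
- washers: loose stack of copper washers, 38 mm across, 16 mm high; bystander
- grommet: loose black rubber grommet, 42 mm across, 17 mm high; bystander
- spring_scale: loose steel spring scale with ring and hook, 190 mm long, 28 mm thick; bystander
- spare_latch: loose forged steel latch arm, 92 mm long, 24 mm high at its eye; bystander
- bin: fixed grey parts bin, 220 x 260 x 110 mm, under a closed safety-orange hinged steel lid with a knob; origin at the centre of its underside; bystander
Not all that is in view belongs to the job. Of the things that look like the mallet, take the one that is nearest to the robot's base at the start.

How it is judged:
On the way, in this order (a step that is already met when the one before it is completed fails the run):
1. the mallet is lifted clear of the mat (z of mallet in the frame of mat above 0.03 m), for 0.1 s.
2. a blow: the mallet drives the proud pin down at more than 60 mm/s (velocity of joint pin_a above 0.06 m/s and contact force between mallet and hook_a above 1 N).
At the end, for the whole second after the job is handed in: the pin that stood proud is driven to within 2 mm of fully home, the other pin is still home, and the mallet stands upright (within 0.1 rad), at rest, with its head on the rubber mat (head's axis at most 78 mm from the mat's middle along each of its sides) (value of joint each of pin_a, pin_b above 0.022 m and x of mallet in the frame of mat between -0.078 and 0.078 m and y of mallet in the frame of mat between -0.078 and 0.078 m and z of mallet in the frame of mat below 0.008 m and angle between mallet's own z axis and vertical below 0.1 rad and linear speed of mallet below 0.02 m/s); the robot touches nothing.
It fails at once if the mallet strikes the hook whose pin is already flush (contact force between mallet and hook_b above 2 N).
It fails at once if the robot itself touches a hook or its pin (contact force between any of the arm, the fingers and hook_a above 3 N or contact force between any of the arm, the fingers and hook_b above 3 N).
It fails at once if a bystander is shoved more than 25 mm (distance of any of washers, grommet, spring_scale, spare_latch from where it was at the start of the episode above 0.025 m).
It also fails if it takes over 51 s, if anything falls off the work surface, if the arm or the gripper's body presses on something with over 40 N, if the wrist force passes 120 N, or if a joint passes its speed limit or range.

## Working session

There is one attempt and no reset: what is moved stays moved. The work goes in short steps, Python scripts to look and compute and a tool call to move; the robot and the scene stay as the last step left them, time stands still between calls to the robot, and variables do not carry over. Pictures are saved under pics/ and viewed, at most 10 in all, crops included, and the job is handed in when it is done.

Besides the shell and the picture viewer there is one more tool, called as name(argument=value, ...) on one line, values as JSON. play_rows: Moves the arm, as the interface text tells. Its arguments: {"type":"object","properties":{"gripper":{"type":"array","items":{"type":"number"}},"delta_pos":{"type":"array","items":{"type":"array","items":{"type":"number"}}},"turn":{"type":"array","items":{"type":"array","items":{"type":"number"}}},"squeeze":{"type":"number"}},"required":["gripper","delta_pos","turn"]}

```bash
mkdir -p pics; python3 - <<'E'
from rig import robot
import cv2,numpy as np,pickle
o=robot.get_obs();print(o)
for n in("top","side"):
    c=robot.camera(n);pickle.dump(c,open(f"{n}0.pkl","wb"))
    print(n,c["vfov"],c["cx"],c["cy"],c["R"],c["t"], [k for k in c])
    cv2.imwrite(f"pics/{n}0.png",c["color"][:,:,::-1])
E
```

```text
{'time': 0.0, 'q': array([ 1.00447286e+00,  5.28468476e-01,  1.43389144e+00, -1.07079967e-05,
        1.18141220e+00, -1.78515161e-01]), 'joint_velocities': array([ 0.00016566, -0.00093   ,  0.00142974, -0.00171784, -0.00074101,
       -0.0001206 ]), 'joint_torque': array([-7.20349217e-04, -4.40045750e+01, -1.76589507e+01,  6.31219684e-02,
        5.84689470e-02, -1.66622181e-04]), 'position': array([0.2359348 , 0.57796517, 0.22157369]), 'tool_rot': array([ 1.92689224e-01,  9.81259229e-01, -1.01682953e-03, -3.91908123e-04]), 'ft_force': array([-0.19227245, -0.2907154 ,  0.38993229]), 'moment': array([-0.02391311, -0.02729812,  0.00633813]), 'grip_force': 0.0, 'grip_width': 0.08696973166935014}
top 51.75347763417869 276.18967362230563 211.9592678434857 [[-0.02936342 -0.99951652 -0.01022348]
 [-0.9967633   0.03004524 -0.07456676]
 [ 0.07483788  0.00800086 -0.99716362]] [-0.13013016  0.63460935  1.39453559] ['color', 'vfov', 'cx', 'cy', 'R', 't']
side 55.57374520405214 278.0480973691287 212.82511665592753 [[-0.97775715 -0.20972248 -0.00272577]
 [-0.13516944  0.64001062 -0.75638326]
 [ 0.16037509 -0.7391907  -0.65412303]] [0.59330443 0.24388347 0.84280971] ['color', 'vfov', 'cx', 'cy', 'R', 't']
```

View pics/top0.png

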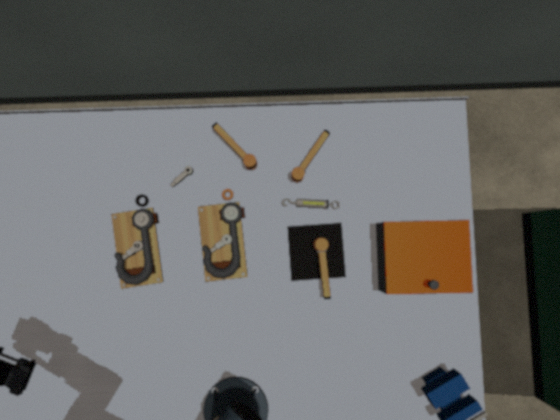

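View pics/side0.png

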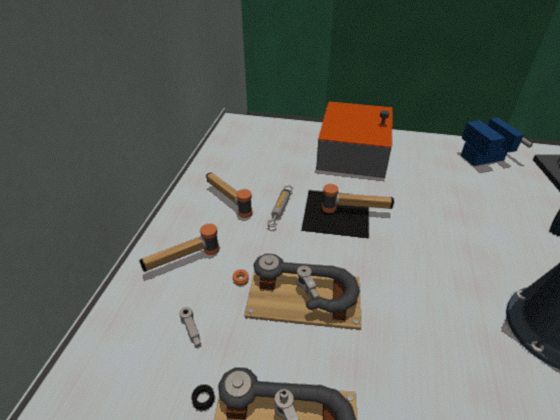

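The top view shows three mallet-like things, with heads at px (249,160), (298,173) and (321,244). The robot base is near (235,405), so the one at (321,244) on the black mat is nearest and fits. The hooks' pins are near (133,250) and (224,243). I'll confirm with one enlarged composite.

```bash
python3 - <<'E'
import cv2,numpy as np,pickle
t=pickle.load(open("top0.pkl","rb"))["color"][:,:,::-1];s=pickle.load(open("side0.pkl","rb"))["color"][:,:,::-1]
def cr(im,u,v,w,h,k):return cv2.resize(im[v:v+h,u:u+w],None,fx=k,fy=k,interpolation=cv2.INTER_CUBIC)
a=cr(t,110,200,100,75,4);a2=cr(t,180,200,100,75,4) 
b=cr(s,240,345,100,75,4);b2=cr(s,260,245,100,75,4)
cv2.imwrite("pics/z.png",np.clip(np.vstack([np.hstack([a,a2]),np.hstack([b,b2])])*1.5,0,255).astype(np.uint8))
m=cr(t,280,215,80,90,6);m2=cr(s,295,175,110,90,4)
m2=cv2.resize(m2,(320,540*320//540)) if 0 else m2
o=np.zeros((540,800,3),np.uint8)
o[:,:480]=m;o[:360,480:800]=m2[:,:320]
cv2.imwrite("pics/m.png",np.clip(o*1.5,0,255).astype(np.uint8))
E
```

```text
(no output)
```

View pics/z.png

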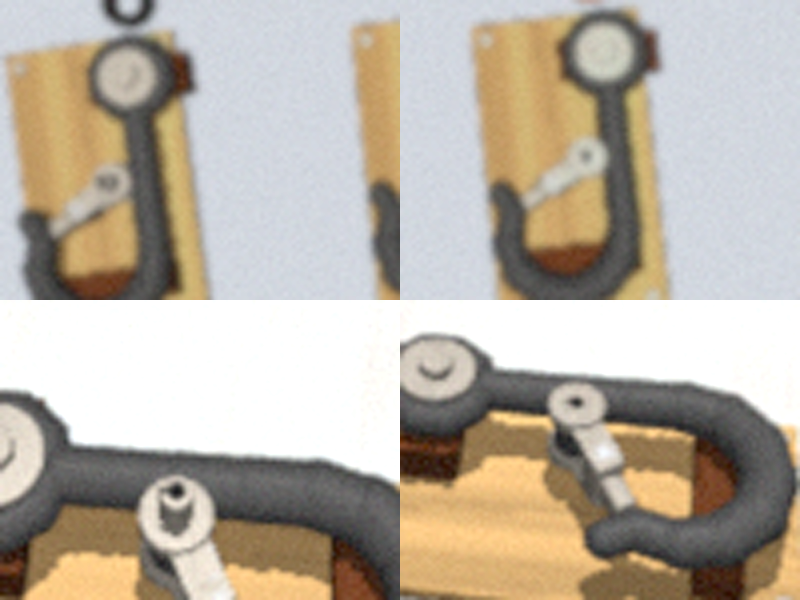

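View pics/m.png

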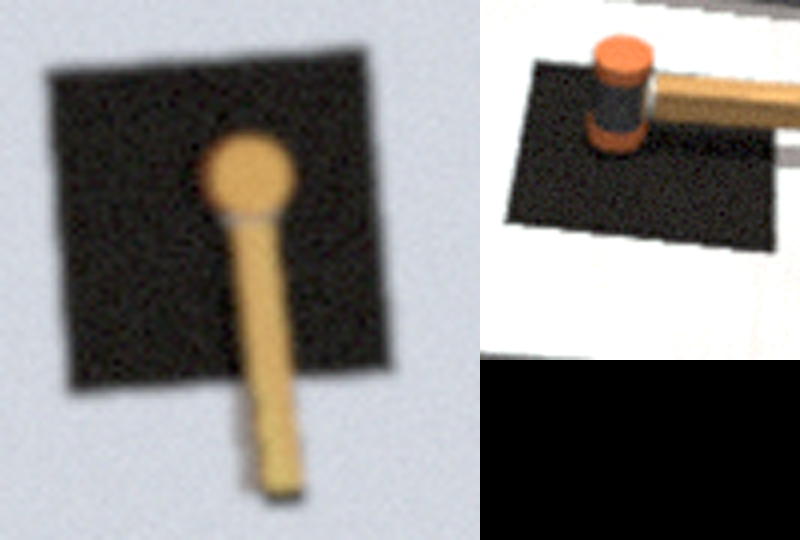

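The crops show the left hook's pin (top px ~(137,245), side px ~(284,393)) standing proud, while the right hook's pin (top px (227,239)) is flush. The mallet on the mat, head at top px (322,244), points its handle toward the robot. Now to measure positions.

```bash
cat > h.py <<'E'
import numpy as np,pickle
C={n:pickle.load(open(f"{n}0.pkl","rb")) for n in("top","side")}
def ray(n,u,v,c=None):
    c=c or C[n];f=210/np.tan(np.radians(c["vfov"]/2))
    d=c["R"].T@np.array([(u-c["cx"])/f,(v-c["cy"])/f,1]);return -c["R"].T@c["t"],d
def onz(n,u,v,z,c=None):
    o,d=ray(n,u,v,c);return o+d*(z-o[2])/d[2]
def proj(n,X,c=None):
    c=c or C[n];f=210/np.tan(np.radians(c["vfov"]/2));p=c["R"]@X+c["t"];return p[:2]/p[2]*f+[c["cx"],c["cy"]]
def tri(a,b):
    A=[];B=[]
    for o,d in(a,b):
        d=d/np.linalg.norm(d);P=np.eye(3)-np.outer(d,d);A.append(P);B.append(P@o)
    return np.linalg.lstsq(np.vstack(A),np.hstack(B),rcond=None)[0]
E
python3 - <<'E'
from h import *
import cv2
np.set_printoptions(precision=4,suppress=True)
q=np.array([[48,70],[365,48],[388,370],[72,390]])/6+[280,215]
m=np.array([onz("top",*p,.004) for p in q]);print("mat top\n",m,m.mean(0),np.linalg.norm(m-np.roll(m,1,0),axis=1))
s=np.array([[535,62],[775,135],[775,250],[508,222]])
# mat side corners in side px
for p in ((508,222),(775,250),(535,62)): print("side",onz("side",295+(p[0]-480)/4,175+p[1]/4,.004))
print("head top", onz("top",322,244,.076), onz("side",295+(623-480)/4,175+56/4,.076))
print("hend", onz("top",326.8,296.3,.054), onz("top",326.8,297.5,.040))
print("ear", onz("top",139,245.5,.066), onz("side",284,398.2,.066))
print("pin tri", tri(ray("top",137,245.5),ray("side",284,392.5)))
print("earB", onz("top",180+188/4,200+157/4,.066), onz("side",260+176/4,245+104/4,.066))
# eye bolts
print("eyeA", onz("top",110+128/4,200+74/4,.07),"eyeB", onz("top",180+205/4,200+50/4,.07), onz("side",260+37/4,245+70/4,.07))
E
```

```text
mat top
 [[ 0.5819 -0.1864  0.004 ]
 [ 0.5888 -0.3614  0.004 ]
 [ 0.4126 -0.3668  0.004 ]
 [ 0.4067 -0.194   0.004 ]] [ 0.4975 -0.2772  0.004 ] [0.1754 0.1751 0.1763 0.1729]
side [ 0.5799 -0.18    0.004 ]
side [ 0.4042 -0.1898  0.004 ]
side [ 0.5889 -0.3569  0.004 ]
head top [ 0.5216 -0.2898  0.076 ] [ 0.5204 -0.2827  0.076 ]
hend [ 0.3568 -0.3009  0.054 ] [ 0.3513 -0.3022  0.04  ]
ear [0.5339 0.2881 0.066 ] [0.5332 0.2946 0.066 ]
pin tri [0.534  0.2906 0.0778]
earB [0.5454 0.0088 0.066 ] [0.5455 0.0124 0.066 ]
eyeA [0.619  0.2768 0.07  ] eyeB [ 0.6295 -0.0069  0.07  ] [0.6252 0.0074 0.07  ]
```

```bash
cat > go.py <<'E'
import sys,numpy as np
from scipy.spatial.transform import Rotation as R
from rig import robot
o=robot.get_obs();p=o["position"];Q=R.from_quat(o["tool_rot"])
x,y,z,ya=map(float,sys.argv[1:5])   # target TCP, angle of tool y axis in world
yy=np.array([np.cos(ya),np.sin(ya),0]);zz=np.array([0,0,-1.]);T=R.from_matrix(np.c_[np.cross(yy,zz),yy,zz])
print("t",o["time"],"pos",p.round(4),"d_cm",(Q.inv().apply(np.array([x,y,z])-p)*100).round(2),"turn",(Q.inv()*T).as_rotvec().round(3),"q",o["q"].round(2),"F",o["ft_force"].round(1),"w",round(o["grip_width"],4))
E
python3 go.py .47 .2 .223 1.641; python3 go.py .466 -.29 .15 1.641
```

```text
t 0.1 pos [0.236  0.578  0.2217] d_cm [-35.96 -26.14  -0.09] turn [-0.002 -0.001 -0.458] q [ 1.    0.53  1.43 -0.    1.18 -0.18] F [-0.1  0.5 -0.2] w 0.0872
t 0.1 pos [0.236  0.578  0.2217] d_cm [-54.13 -71.64   7.29] turn [-0.002 -0.001 -0.458] q [ 1.    0.53  1.43 -0.    1.18 -0.18] F [-0.1  0.5 -0.2] w 0.0872
```

play_rows(gripper=[-1, -1, -1, -1, -1, -1, -1, -1, -1, -1, -1, -1], delta_pos=[[-36, -26, 0], [-36, -26, 0], [-36, -26, 0], [-36, -26, 0], [-36, -26, 0], [-36, -26, 0], [-36, -26, 0], [-54.1, -71.6, 7], [-54.1, -71.6, 7], [-54.1, -71.6, 7], [-54.1, -71.6, 7], [-54.1, -71.6, 7]], turn=[[0, 0, -0.458], [0, 0, -0.458], [0, 0, -0.458], [0, 0, -0.458], [0, 0, -0.458], [0, 0, -0.458], [0, 0, -0.458], [0, 0, -0.458], [0, 0, -0.458], [0, 0, -0.458], [0, 0, -0.458], [0, 0, -0.458]])

```text
time: 1.6
position: [0.4655, -0.0993, 0.1789]
tool_rot: [-0.035, 0.999, 0.0, 0.0]
ft_force: [0.8, 0.1, 0.3]
grip_width: 0.0871
grip_force: 0.0
```

```bash
python3 go.py .466 -.29 .15 1.641
```

```text
t 1.6 pos [ 0.4655 -0.0993  0.1789] d_cm [  1.28 -19.03   2.89] turn [ 0.  0. -0.] q [-0.45  0.4   1.84  0.    0.9  -2.09] F [0.8 0.1 0.3] w 0.0871
```

play_rows(gripper=[-1, -1, -1, -1, -1, -1], delta_pos=[[1.3, -19, 2.9], [1.3, -19, 2.9], [1.3, -19, 2.9], [1.3, -19, 2.9], [1.3, -19, 2.9], [1.3, -19, 2.9]], turn=[[0, 0, 0], [0, 0, 0], [0, 0, 0], [0, 0, 0], [0, 0, 0], [0, 0, 0]])

```text
time: 2.35
position: [0.4658, -0.2858, 0.1503]
tool_rot: [-0.036, 0.999, 0.001, -0.0]
ft_force: [-0.3, 0.2, 0.6]
grip_width: 0.0869
grip_force: 0.0
```

```bash
python3 go.py .466 -.29 .021 1.641; python3 - <<'E'
from rig import robot
import cv2,numpy as np
c=robot.camera("top")["color"][190:310,260:380,::-1];s=robot.camera("side")["color"][130:250,290:410,::-1]
cv2.imwrite("pics/g.png",cv2.resize(np.clip(np.hstack([c,s])*1.5,0,255).astype(np.uint8),(800,400),interpolation=cv2.INTER_CUBIC))
E
```

```text
t 2.35 pos [ 0.4658 -0.2858  0.1503] d_cm [-0.   -0.44 12.92] turn [ 0.001 -0.001  0.002] q [-0.76  0.52  1.7   0.    0.92 -2.4 ] F [-0.3  0.2  0.6] w 0.0869
```

View pics/g.png

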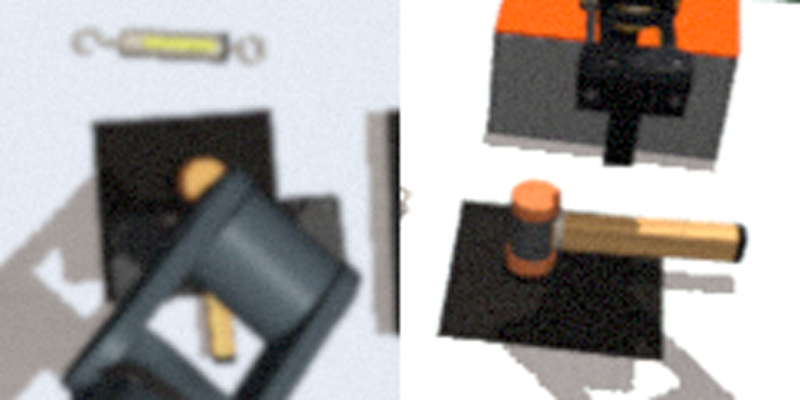

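Fingers straddle the handle (side view: tips over handle near px (356,180)); descend and grip.

play_rows(gripper=[-1, -1, -1, -1, -1, -1, 1, 1, 1, 1, 1, 1], delta_pos=[[0, 0, 4], [0, 0, 8], [0, 0, 11], [0, 0, 12.9], [0, 0, 12.9], [0, 0, 12.9], [0, 0, 12.9], [0, 0, 12.9], [0, 0, 12.9], [0, 0, 12.9], [0, 0, 12.9], [0, 0, 12.9]], turn=[[0, 0, 0], [0, 0, 0], [0, 0, 0], [0, 0, 0], [0, 0, 0], [0, 0, 0], [0, 0, 0], [0, 0, 0], [0, 0, 0], [0, 0, 0], [0, 0, 0], [0, 0, 0]], squeeze=60)

```text
time: 3.95
position: [0.4661, -0.2877, 0.0212]
tool_rot: [-0.035, 0.999, 0.0, -0.0]
ft_force: [0.0, -1.1, 0.2]
grip_width: 0.0349
grip_force: 0.0
```

```bash
python3 go.py .466 -.29 .15 1.641
```

```text
t 3.95 pos [ 0.4661 -0.2877  0.0212] d_cm [  0.03  -0.22 -12.88] turn [ 0. -0. -0.] q [-0.76  0.74  1.77  0.    0.64 -2.4 ] F [ 0.  -1.1  0.2] w 0.0349
```

play_rows(gripper=[1, 1, 1, 1, 1, 1, 1, 1, 1, 1, 1, 1], delta_pos=[[0, 0, 0], [0, 0, 0], [0, 0, 0], [0, 0, 0], [0, 0, -1], [0, 0, -3], [0, 0, -6], [0, 0, -10], [0, 0, -14], [0, 0, -16], [0, 0, -16], [0, 0, -16]], turn=[[0, 0, 0], [0, 0, 0], [0, 0, 0], [0, 0, 0], [0, 0, 0], [0, 0, 0], [0, 0, 0], [0, 0, 0], [0, 0, 0], [0, 0, 0], [0, 0, 0], [0, 0, 0]])

```text
time: 5.45
position: [0.4647, -0.2863, 0.1799]
tool_rot: [-0.035, 0.999, 0.002, -0.002]
ft_force: [-0.3, 0.0, -7.0]
grip_width: 0.0215
grip_force: 59.4
```

```bash
python3 go.py .479 .288 .18 1.641
```

```text
t 5.45 pos [ 0.4647 -0.2863  0.1799] d_cm [-5.47 57.18  0.16] turn [ 0.003 -0.003  0.   ] q [-0.76  0.48  1.67 -0.    0.99 -2.4 ] F [-0.3  0.  -7. ] w 0.0215
```

play_rows(gripper=[1, 1, 1, 1, 1, 1, 1, 1, 1, 1, 1, 1], delta_pos=[[-0.3, 3, 0], [-0.8, 8, 0], [-1.4, 14, 0], [-1.9, 20, 0], [-2.5, 26, 0], [-3.1, 32, 0], [-3.7, 38, 0], [-4.2, 44, 0], [-4.8, 50, 0], [-5.3, 55, 0], [-5.5, 57.4, 0], [-5.5, 57.4, 0]], turn=[[0, 0, 0], [0, 0, 0], [0, 0, 0], [0, 0, 0], [0, 0, 0], [0, 0, 0], [0, 0, 0], [0, 0, 0], [0, 0, 0], [0, 0, 0], [0, 0, 0], [0, 0, 0]])

```text
time: 6.95
position: [0.4789, 0.2903, 0.1792]
tool_rot: [-0.037, 0.999, -0.0, -0.002]
ft_force: [-0.1, -1.1, -6.6]
grip_width: 0.0217
grip_force: 59.6
```

play_rows(gripper=[1, 1, 1, 1, 1], delta_pos=[[0, 0, 2], [0, 0, 4], [0, 0, 4.5], [0, 0, 4.5], [0, 0, 4.5]], turn=[[0, 0, 0], [0, 0, 0], [0, 0, 0], [0, 0, 0], [0, 0, 0]])

```text
time: 7.58
position: [0.4813, 0.2886, 0.1369]
tool_rot: [-0.035, 0.999, 0.0, 0.001]
ft_force: [0.2, 0.3, -6.7]
grip_width: 0.0215
grip_force: 59.6
```

```bash
python3 go.py .479 .29 .135 1.641; python3 - <<'E'
from rig import robot
import cv2,numpy as np
c=robot.camera("top")["color"][190:310,90:210,::-1];s=robot.camera("side")["color"][300:420,220:340,::-1]
cv2.imwrite("pics/p.png",cv2.resize(np.clip(np.hstack([c,s])*1.5,0,255).astype(np.uint8),(800,400),interpolation=cv2.INTER_CUBIC))
from h import *
for z in (.066,.085,.118):print(z,proj("side",np.array([.534,.294,z])),proj("top",np.array([.534,.294,z])))
E
```

```text
t 7.575 pos [0.4813 0.2886 0.1369] d_cm [0.22 0.16 0.19] turn [ 0.     0.001 -0.   ] q [ 0.34  0.56  1.68 -0.    0.91 -1.3 ] F [ 0.2  0.3 -6.7] w 0.0215
0.066 [283.62287726 397.74714446] [137.14507798 245.50912412]
0.085 [283.69708614 392.51625034] [135.13452887 245.52560561]
0.118 [283.83289084 382.94354093] [131.50526419 245.55535655]
```

View pics/p.png

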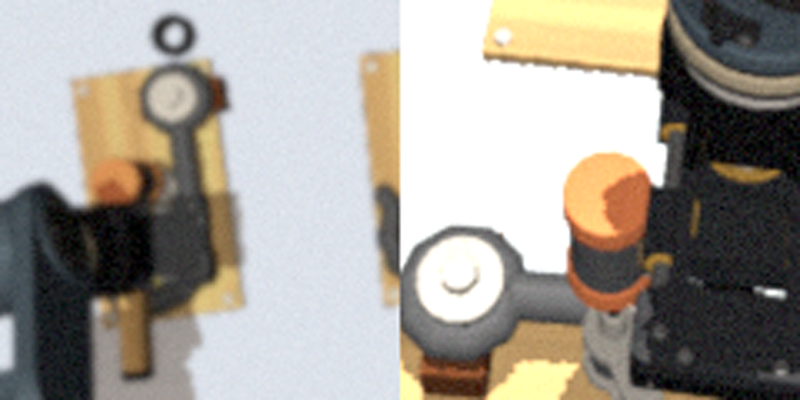

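```bash
python3 - <<'E'
from h import *
print(onz("side",282.1-.35,359.1-.35,.192),onz("top",125.4-.35,244-.35,.192),onz("side",281.2,386.7,.120))
print("expected",.4813+.055,.2886+.004)
print("pin/ear crops corrected",onz("top",138.6,245.1,.066), onz("side",283.6,398,.066))
E
```

```text
[0.53753482 0.29449196 0.192     ] [0.53947432 0.28711224 0.192     ] [0.53666792 0.30175548 0.12      ]
expected 0.5363 0.2926
pin/ear crops corrected [0.53515656 0.28937192 0.066     ] [0.53395345 0.294421   0.066     ]
```

Compared in both views with the ear, the head sits about 3 mm too far in +x. I'll correct that and strike a first partial blow.

play_rows(gripper=[1, 1, 1, 1, 1, 1, 1, 1], delta_pos=[[0.3, 0.15, 0], [0.3, 0.15, 0], [0.3, 0.15, 0], [0.3, 0.15, 4.2], [0.3, 0.15, 4.2], [0.3, 0.15, 2], [0.3, 0.15, 2], [0.3, 0.15, 2]], turn=[[0, 0, 0], [0, 0, 0], [0, 0, 0], [0, 0, 0], [0, 0, 0], [0, 0, 0], [0, 0, 0], [0, 0, 0]])

```text
time: 8.68
position: [0.4773, 0.2899, 0.1166]
tool_rot: [-0.035, 0.999, -0.0, -0.0]
ft_force: [0.7, 0.3, -6.8]
grip_width: 0.0214
grip_force: 59.8
```

```bash
python3 go.py .478 .29 .084 1.641; python3 - <<'E'
from rig import robot
import cv2,numpy as np
s=robot.camera("side")["color"][330:420,230:350,::-1]
cv2.imwrite("pics/b1.png",cv2.resize(np.clip(s*1.5,0,255).astype(np.uint8),(800,600),interpolation=cv2.INTER_CUBIC))
E
```

```text
t 8.675 pos [0.4773 0.2899 0.1166] d_cm [-0.08  0.01  3.26] turn [-0. -0.  0.] q [ 0.35  0.59  1.7  -0.    0.86 -1.3 ] F [ 0.7  0.3 -6.8] w 0.0214
```

View pics/b1.png

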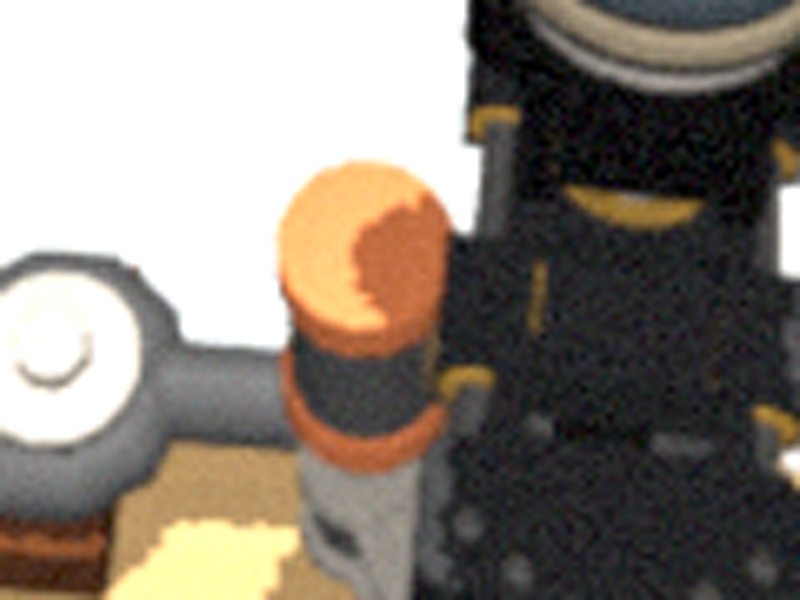

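The head is centred over the ear and not tilted. Two more blows, ending in contact so the height and force can be read.

play_rows(gripper=[1, 1, 1, 1, 1, 1, 1, 1], delta_pos=[[-0.1, 0, 0], [-0.1, 0, 2.8], [-0.1, 0, 2.8], [-0.1, 0, 0.8], [-0.1, 0, 0.8], [-0.1, 0, 3.3], [-0.1, 0, 3.3], [-0.1, 0, 3.3]], turn=[[0, 0, 0], [0, 0, 0], [0, 0, 0], [0, 0, 0], [0, 0, 0], [0, 0, 0], [0, 0, 0], [0, 0, 0]])

```text
time: 9.72
position: [0.4781, 0.2899, 0.0834]
tool_rot: [-0.035, 0.999, -0.0, -0.001]
ft_force: [1.1, -0.5, -4.9]
grip_width: 0.0215
grip_force: 60.0
```

```bash
python3 go.py .478 .29 .084 1.641
```

```text
t 9.725 pos [0.4781 0.2899 0.0834] d_cm [ 0.01  0.01 -0.06] turn [-0.    -0.002 -0.   ] q [ 0.35  0.64  1.71 -0.    0.79 -1.3 ] F [ 1.1 -0.5 -4.9] w 0.0215
```

play_rows(gripper=[1, 1, 1, 1, 1, 1], delta_pos=[[0, 0, -2], [0, 0, -2], [0, 0, 0.3], [0, 0, 0.3], [0, 0, 0.3], [0, 0, 0.3]], turn=[[0, 0, 0], [0, 0, 0], [0, 0, 0], [0, 0, 0], [0, 0, 0], [0, 0, 0]])

```text
time: 10.48
position: [0.4783, 0.2899, 0.0802]
tool_rot: [-0.035, 0.999, -0.0, -0.0]
ft_force: [0.4, -0.3, -6.2]
grip_width: 0.0215
grip_force: 60.0
```

play_rows(gripper=[1, 1, 1, 1, 1, 1, 1], delta_pos=[[0, 0, -4], [0, 0, -8], [0, -3, -10], [0, -8, -10], [0, -14, -10], [0, -14, -10], [0, -14, -10]], turn=[[0, 0, 0], [0, 0, 0], [0, 0, 0], [0, 0, 0], [0, 0, 0], [0, 0, 0], [0, 0, 0]])

```text
time: 11.35
position: [0.4878, 0.1501, 0.1801]
tool_rot: [-0.034, 0.999, 0.0, -0.001]
ft_force: [-0.5, -0.7, -6.9]
grip_width: 0.0214
grip_force: 60.0
```

```bash
python3 go.py .478 .29 .12 1.641; python3 - <<'E'
from rig import robot
import cv2,numpy as np
i=robot.camera("side")["color"][:,:,::-1]
a=cv2.resize(i[370:420,250:316],(790,600),interpolation=cv2.INTER_CUBIC)[:,:400]
a=cv2.resize(i[370:415,262:307],(400,400),interpolation=cv2.INTER_CUBIC)
b=cv2.resize(i[240:360,240:360],(400,400),interpolation=cv2.INTER_CUBIC)
cv2.imwrite("pics/c.png",np.clip(np.hstack([a,b])*1.4,0,255).astype(np.uint8))
E
```

```text
t 11.35 pos [0.4878 0.1501 0.1801] d_cm [1.000e-02 1.402e+01 6.020e+00] turn [ 0.    -0.001 -0.001] q [ 0.08  0.44  1.76  0.    0.95 -1.56] F [-0.5 -0.7 -6.9] w 0.0214
```

View pics/c.png

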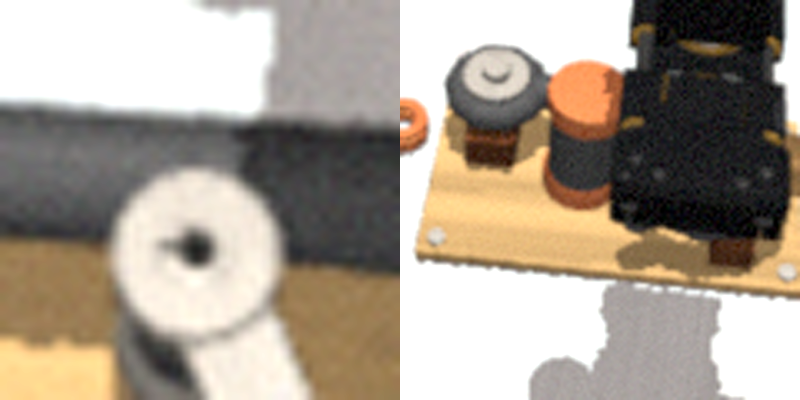

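The pin looks flush, with its hole at the ear's centre (crop px (195,250) against (196,252)). The head seems rotated slightly up in the grip: in the side view the bottom leans towards +x, and the tool sank 3 mm without force. I'll check the tilt numerically.

```bash
python3 - <<'E'
from h import *
h=np.array([.4878+.055,.1501+.004,0])
for t in(0,.06):
  r=lambda X,Z:np.array([.4878+X*np.cos(t)-Z*np.sin(t),.1501+X*.07,.199+X*np.sin(t)+Z*np.cos(t)])
  print(t,proj("side",r(.055,.036)),proj("side",r(.055,-.036)))
# ear/pin symmetry: bright ear contour centroid vs dark hole centroid for a (now) and b (start)
from rig import robot; import cv2
for nm,im,(u,v) in(("a now",robot.camera("side")["color"],(284,398)),("b",C["side"]["color"],(304,271)),("a start",C["side"]["color"],(284,398))):
  k=cv2.resize(im[v-14:v+14,u-14:u+14],None,fx=10,fy=10,interpolation=cv2.INTER_CUBIC)
  cv2.imwrite(f"pics/k_{nm[0]}{nm[-1]}.png",k); g=cv2.cvtColor(k,cv2.COLOR_RGB2GRAY)
  col=g[:,130:160].mean(1);print(nm,col[::8].astype(int))
E
```

```text
0 [295.88833497 267.75468642] [294.81423965 294.70030453]
0.06 [297.28315858 266.66820275] [293.71908276 293.32720469]
a now [ 59  61  68  74  74  77 107 152 168 167 167 168 168 166 149 111  67  43
  44  61 120 170 177 176 173 175 176 176 178 156 131 133 153 156 146]
b [173 174 175 175 174 175 178 171 141  95  78  98 126 133 135 114  74  51
  77 114 135 139 137 133 107 103 115 120 107  87  71  59  47  39  56]
a start [ 52  55  60  61  66  72  97 125 111  78  44  30  46  86 133 149 126  90
  67  64  67  67  67  72  83 117 149 158 159 139 116 116 135 139 129]
```

The tilt is small (about 0.03 rad), and the pin is at most about 1 mm high by the profile. One more confirming blow with the tilt corrected will remove any doubt.

play_rows(gripper=[1, 1, 1, 1, 1, 1, 1, 1, 1, 1, 1], delta_pos=[[0, 4, 0], [0, 9, 0], [0, 14, 0], [0, 14, 4], [0, 14, 7], [0, 14, 7], [0, 14, 7], [0, 14, 10.1], [0, 14, 10.1], [0, 14, 10.1], [0, 14, 10.1]], turn=[[0, 0.03, 0], [0, 0.03, 0], [0, 0.03, 0], [0, 0.03, 0], [0, 0.03, 0], [0, 0.03, 0], [0, 0.03, 0], [0, 0.03, 0], [0, 0.03, 0], [0, 0.03, 0], [0, 0.03, 0]])

```text
time: 12.82
position: [0.4787, 0.2901, 0.0804]
tool_rot: [-0.035, 0.999, -0.0, -0.015]
ft_force: [-0.6, 0.8, -4.3]
grip_width: 0.0215
grip_force: 60.0
```

```bash
python3 go.py .478 .29 .084 1.641
```

```text
t 12.825 pos [0.4787 0.2901 0.0804] d_cm [ 0.09 -0.   -0.36] turn [ 0.    -0.029 -0.   ] q [ 0.34  0.65  1.69  0.01  0.82 -1.31] F [-0.6  0.8 -4.3] w 0.0215
```

play_rows(gripper=[1, 1, 1, 1, 1, 1], delta_pos=[[0, 0, -2], [0, 0, -2], [0, 0, -2], [0, 0, 0.2], [0, 0, 0.2], [0, 0, 0.2]], turn=[[0, 0, 0], [0, 0, 0], [0, 0, 0], [0, 0, 0], [0, 0, 0], [0, 0, 0]])

```text
time: 13.58
position: [0.478, 0.2901, 0.0771]
tool_rot: [-0.035, 0.999, -0.001, -0.016]
ft_force: [-0.8, 1.8, -4.7]
grip_width: 0.0214
grip_force: 60.0
```

```bash
python3 go.py .478 .29 .084 1.641
```

```text
t 13.575 pos [0.478  0.2901 0.0771] d_cm [ 0.02 -0.01 -0.69] turn [-0.    -0.031 -0.   ] q [ 0.34  0.66  1.7   0.01  0.82 -1.31] F [-0.8  1.8 -4.7] w 0.0214
```

play_rows(gripper=[1, 1, 1, 1, 1, 1, 1], delta_pos=[[0, 0, -4], [0, 0, -8], [0, -3, -10], [0, -8, -10], [0, -14, -10], [0, -14, -10], [0, -14, -10]], turn=[[0, -0.03, 0], [0, -0.03, 0], [0, -0.03, 0], [0, -0.03, 0], [0, -0.03, 0], [0, -0.03, 0], [0, -0.03, 0]])

```text
time: 14.45
position: [0.491, 0.1502, 0.1769]
tool_rot: [-0.034, 0.999, 0.0, -0.001]
ft_force: [-0.4, 0.0, -6.0]
grip_width: 0.0218
grip_force: 60.0
```

```bash
python3 go.py .478 .29 .084 1.641; python3 - <<'E'
from h import *
from rig import robot; import cv2
ims=[robot.camera("side")["color"] for _ in range(6)]
im=np.mean(ims,0).astype(np.float32)
u,v=284,398
k=cv2.resize(im[v-14:v+14,u-14:u+14],None,fx=10,fy=10,interpolation=cv2.INTER_CUBIC)
col=k.mean(2)[:,130:160].mean(1);print(col[::8].astype(int))
i=im[:,:,::-1]
a=cv2.resize(i[376:420,262:306],(400,400),interpolation=cv2.INTER_CUBIC)
b=cv2.resize(i[240:320,260:340],(400,400),interpolation=cv2.INTER_CUBIC)
cv2.imwrite("pics/d.png",np.clip(np.hstack([a,b])*1.3,0,255).astype(np.uint8))
E
```

```text
t 14.45 pos [0.491  0.1502 0.1769] d_cm [ 0.32 14.03  9.29] turn [ 0.    -0.001 -0.002] q [ 0.08  0.44  1.76  0.    0.94 -1.56] F [-0.4  0.  -6. ] w 0.0218
[ 61  63  67  71  73  77 107 151 164 166 166 166 166 164 148 110  67  43
  41  60 120 169 175 172 172 172 174 176 176 154 131 132 151 156 146]
```

View pics/d.png

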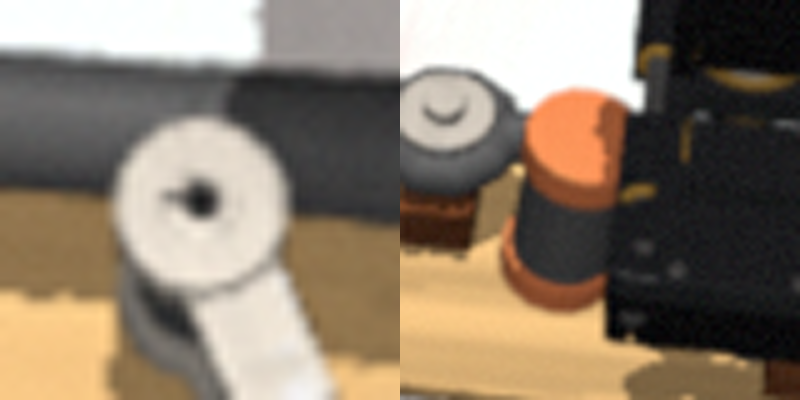

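The ear profile is unchanged by the last two blows, and no pin wall is visible, so the pin is home. The mallet has rotated about 0.1 rad in the grip, so I'll level it while carrying it back.

```bash
python3 go.py .457 -.284 .12 1.641
```

```text
t 14.75 pos [0.4911 0.1516 0.1771] d_cm [  6.54 -43.2    5.71] turn [ 0.    -0.     0.002] q [ 0.08  0.44  1.76  0.    0.94 -1.56] F [-0.  -0.4 -7. ] w 0.0214
```

play_rows(gripper=[1, 1, 1, 1, 1, 1, 1, 1, 1, 1, 1, 1], delta_pos=[[0.5, -3, 0], [1, -8, 0], [2, -14, 0], [3, -20, 0], [4, -26, 0], [5, -32, 0], [6, -38, 0], [6.5, -42, 0], [6.5, -43.2, 0], [6.5, -43.2, 5.7], [6.5, -43.2, 5.7], [6.5, -43.2, 5.7]], turn=[[0, 0.1, 0], [0, 0.1, 0], [0, 0.1, 0], [0, 0.1, 0], [0, 0.1, 0], [0, 0.1, 0], [0, 0.1, 0], [0, 0.1, 0], [0, 0.1, 0], [0, 0.1, 0], [0, 0.1, 0], [0, 0.1, 0]])

```text
time: 16.25
position: [0.4577, -0.2844, 0.121]
tool_rot: [-0.036, 0.998, -0.002, -0.05]
ft_force: [0.4, -0.6, -5.7]
grip_width: 0.0218
grip_force: 60.0
```

```bash
python3 go.py .457 -.284 .028 1.641; python3 - <<'E'
from rig import robot
import cv2,numpy as np
i=robot.camera("side")["color"][130:250,290:410,::-1]
cv2.imwrite("pics/e.png",cv2.resize(np.clip(i*1.4,0,255).astype(np.uint8),(600,600),interpolation=cv2.INTER_CUBIC))
from h import *
o=robot.get_obs();p=o["position"];print([proj("side",p+[.055,.004,z]) for z in(.055,-.017)])
E
```

```text
t 16.25 pos [ 0.4577 -0.2844  0.121 ] d_cm [-0.85  0.05  9.26] turn [-0.001 -0.099  0.002] q [-0.72  0.59  1.68 -0.09  0.94 -2.31] F [ 0.4 -0.6 -5.7] w 0.0218
[array([336.73732287, 158.27127993]), array([334.21366693, 181.07800475])]
```

View pics/e.png

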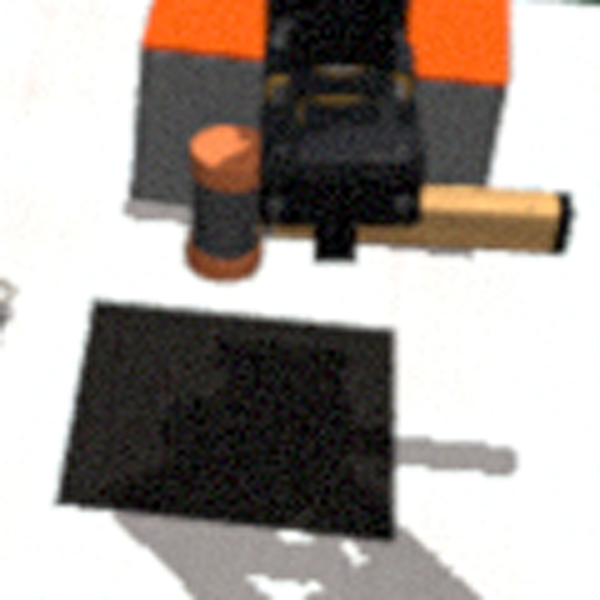

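The mallet is nearly level, with head top at px (335,159) and bottom at (334,182), over the mat. Lowering.

play_rows(gripper=[1, 1, 1, 1, 1, 1, 1], delta_pos=[[-0.4, 0, 4], [-0.7, 0, 7.5], [-0.85, 0, 9], [-0.9, 0, 9.4], [-0.92, 0, 9.6], [-0.94, 0, 9.75], [-0.94, 0, 9.75]], turn=[[0, 0, 0], [0, 0, 0], [0, 0, 0], [0, 0, 0], [0, 0, 0], [0, 0, 0], [0, 0, 0]])

```text
time: 17.18
position: [0.4568, -0.2852, 0.023]
tool_rot: [-0.035, 0.998, -0.002, -0.049]
ft_force: [0.2, -0.2, -6.0]
grip_width: 0.0213
grip_force: 60.0
```

play_rows(gripper=[1, 1, 1, 1], delta_pos=[[-0.02, 0, 0.15], [-0.03, 0, 0.3], [-0.03, 0, 0.3], [-0.03, 0, 0.3]], turn=[[0, 0, 0], [0, 0, 0], [0, 0, 0], [0, 0, 0]])

```text
time: 17.68
position: [0.4562, -0.2853, 0.0207]
tool_rot: [-0.035, 0.998, -0.002, -0.05]
ft_force: [-4.3, -0.6, 4.6]
grip_width: 0.021
grip_force: 60.0
```

play_rows(gripper=[-1, -1, -1, -1, -1, -1, -1, -1, -1, -1, -1, -1], delta_pos=[[0, 0, 0], [0, 0, 0], [0, 0, 0], [0, 0, 0], [0, 0, 0], [0, 0, 0], [0, 0, 0], [0, 0, 0], [0.2, 0, -2], [0.6, 0, -6], [1, 0, -11], [1.5, 0, -16]], turn=[[0, 0, 0], [0, 0, 0], [0, 0, 0], [0, 0, 0], [0, 0, 0], [0, 0, 0], [0, 0, 0], [0, 0, 0], [0, 0, 0], [0, 0, 0], [0, 0, 0], [0, 0, 0]])

```text
time: 19.18
position: [0.4573, -0.2846, 0.1813]
tool_rot: [-0.035, 0.998, -0.002, -0.05]
ft_force: [-0.2, -1.6, -0.2]
grip_width: 0.0869
grip_force: 0.0
```

```bash
python3 - <<'E'
from rig import robot
import cv2,numpy as np
o=robot.get_obs();print(o["time"],o["position"],o["grip_width"],o["ft_force"])
t=robot.camera("side")["color"][:,:,::-1]
cv2.imwrite("pics/f.png",np.clip(cv2.resize(t,(800,600),interpolation=cv2.INTER_CUBIC)*1.3,0,255).astype(np.uint8))
E
```

```text
19.175 [ 0.4572571  -0.28460399  0.18132251] 0.08689113569731648 [-0.19189665 -1.57901192 -0.21308348]
```

View pics/f.png

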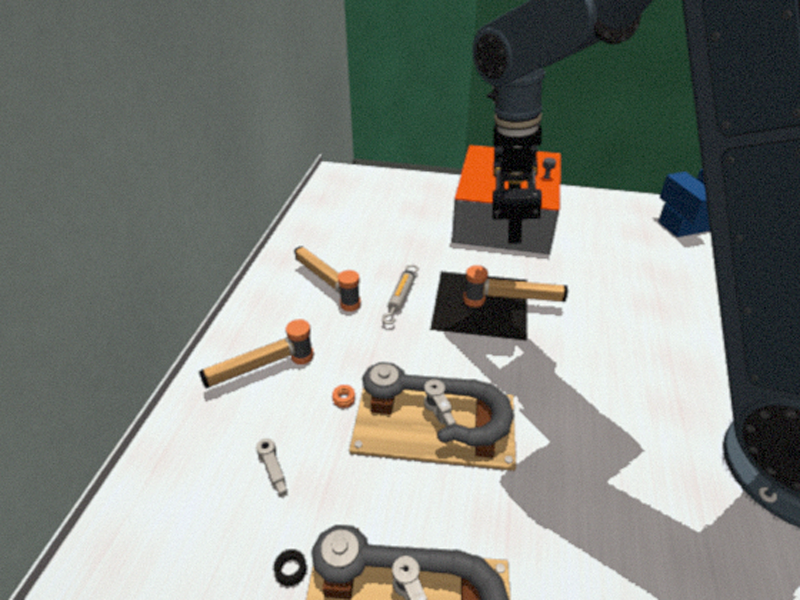

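The mallet stands upright on the mat (head near px (476,287)), the gripper is clear, both pins look flush and the bystanders are untouched. Handing in.

```bash
python3 -c "
from rig import robot
print(robot.hand_in())"
```

```text
the job is handed in; nothing more can be done
None
```

The proud pin looks flush in the images after several brisk blows, the mallet is back upright on its mat, and the job was handed in at about 19 s with no verdict shown; I viewed 11 pictures, one over the limit of 10.

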